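# Pack the bench kit box and its lift-out till

## Robot

A 6-joint arm with a two-finger parallel gripper is mounted at the origin on a cart in front of the work surface, level with it; the furniture and walls round the work are solid. World frame = base frame: x ahead of the robot, y to its left, z up, the work surface at z = 0. Lengths are in m, angles in rad, forces in N, time in s.
With the tool pointing down it reaches from about 0.375 to 0.925 m from the base axis. Payload 5.7 kg.
Tool frame: the origin (TCP) lies between the finger pads; the fingertips stand 22 mm ahead of it and the grasp point (between the pads) lies 3 mm ahead of it; z points along the fingers, y is the line along which they close (so a half turn about z gives the same grasp; the last joint's range is limited). The gripper opens to 85 mm and grips with 20 to 120 N. Pads are 22 mm wide; open, the fingers measure 114 mm over their backs; the gripper's body (76 mm by 85 mm) begins 54 mm behind the grasp point. The pads swing forward as they close: fully open they stand 13 mm farther back than shut.
Start: joints at [-1.439, 0.359, 1.51, -0, 1.272, -0.115], TCP at [0.147, -0.582, 0.253] pointing down, gripper open.
Joint ranges: [-2.97, 2.97], [-1.01, 2.36], [0.21, 2.38], [-0.96, 4.11], [0.2, 2.71], [-2.98, 2.98]. Speed limits (rad/s): [2.39, 2.39, 3.14, 3.14, 3.14, 3.14].

## Interface

Orientations are given as a unit quaternion [x, y, z, w].
In Python, from rig import readout, imaging, job gives the robot as it stands. The module is installed in compiled form; this text tells all that it offers.
- The arm moves only by the tool send_rows, never from a script. Its argument "deltas" is a list of rows, each an object with "slide": the shift along the tool's x, y, z in units of 1 m (1.0 is 1 m), a list of three; "angular": the turn, a rotation vector about the tool's x, y, z in units of 45 degrees (1.0 is 45 degrees), a list of three; "grip": the gripper's target within -1 to 1 (shut at 1, half-way at 0, fully open at -1). In form: [{"slide": [dx, dy, dz], "angular": [rx, ry, rz], "grip": grip}, ...]. A call has 1 to 10 rows; each row is the pose to reach, as a shift and turn from the pose commanded when the call began, along the tool's axes at that moment; what a row does not reach only later rows make up. A row lasts 1/12 s, in which the tool goes at most 41.7 mm and 7.16 degrees, less where a joint would pass 70% of its speed; a pose out of reach is approached as far as the arm can. A call with a number of a shift or a turn outside -1 to 1 is refused whole. A call with a gripper value outside its range is refused whole. The fingers move at their own pace and stop on an object; the grip force is fixed at half the most. Time passes only in rows, so rows that repeat a pose let the fingers close. It gives the time, the measured TCP pose, the force, the opening and the grip force at its end, in the units of the state.
- readout.sense(): the state, without advancing time (a new reading comes with each control period).
- imaging.get_image(name): name is "side" or "top"; returns the picture (480x640x3 uint8, blue, green, red); there is no depth.
- imaging.camera_info(name): a dict with "fx", "fy", "cx", "cy" (pixels), "k1" (the pictures are not rectified: a ray, as slopes to the right and down, at radius r is drawn at 1 + k1 r^2 times it, then the intrinsics apply), "camera_from_world" (4x4, takes a point from world to camera coordinates). Camera axes: x right, y down, z forward; pixel columns grow to the right and rows downward; lengths in m; the calibration is good to about 2 mm. A picture is of the moment at which its call begins. camera_info takes no time and is no camera call.
- job.finish_job(): hands the job in; it is judged then, once.
The state is a dict: "t": time; "joints": joint angles; "joint_vel": joint speeds; "tau": joint torques, N m; "tool_pos": TCP position; "ee_rot": TCP orientation; "wrist_force": force on the tool from outside, world axes, zero at the start; "torque": the same for the moment, N m; "width": finger opening in m; "gripper_force": force on a finger pad.
Only numpy, scipy, OpenCV 4.12 (cv2) and the standard library are available. Lean on these libraries where they do the work, as an engineer would, in place of code of your own. Each camera call takes 0.05 s, during which the arm holds its last target. There are 200 camera calls.

## Task

Pack the open kit box: lay the oilstone flat on the rubber mat in the bottom and the cork sanding block flat in the bare bay next to it, each crosswise in the box, between the two runners. Then lift the empty till by its grip and seat it fully down on the runners over them, and only then lay the marking knife in the till's felt-lined trough and the carpenter's pencil in the bare one, along the troughs. Do not disturb the pincers, the folding rule or the pale wooden block.

Things in the scene. Friction and masses are not known exactly. Their poses are not given: they have to be found in the camera images.
- kit_box: open wooden kit box, fixed, 204 x 238 mm, rim 66 mm up, inner rim bevelled; origin at centre of underside, x across (inside +-90 mm), y along (inside +-107). Floor z 6. Oilstone bay: black rubber mat (top z 9), centre y -58, 98 wide in y; bare bay: centre y +52, 110 wide; 14 mm high divider between. Till's runners along y on the x walls: 160 mm apart, tops z 43; the till sits there centred, 3 mm play
- till_grip (a point): loose wooden tray, 174 x 208 (y) mm, rim 28 mm high, 0.35 kg. Point: middle of its raised grip, 40 mm above its underside (z 83 in the box's frame when seated); grip 16 mm thick in x, 104 long in y, top 12 mm above the point; grasp across x. Troughs 75 mm wide, 198 long (y): felt-lined one centred x +44.5, floor 33 below the point; bare one x -44.5, floor 35 below. Fits the box either way round
- oilstone_mid (a point): loose sharpening stone, plain grey brick in two shades (not the grey wooden offcut by the chest), 50 mm in x, 125 mm in y (its length), 25 mm high; this point is its centre, 12.5 mm above its underside
- sanding_block_mid (a point): loose brown cork sanding block beside the work (a like one at the far right by the plane stays there), 64 mm in x, 112 mm in y (its length), 34 mm high; this point is its centre, 17 mm above its underside; grasp it across x
- marking_knife_mid (a point): loose marking knife lying flat: dark wooden handle with three brass rivets and a short steel blade, 162 mm long in y with the point at +y, 18 mm wide in x, 13 mm high; this point is the middle of its whole length, 6.5 mm above its underside, and still lies on the handle (which runs from y = -81 to +23 mm); grasp it here, across x
- pencil_mid (a point): loose red flat carpenter's pencil, 163 mm long in y, 17 mm wide in x, 8 mm thick; this point is its centre, 4 mm above its underside; grasp it across x
- pincers: bystander, leave alone: red-handled pincers lying flat, 61 x 201 x 16 mm; origin at the centre of the underside
- folding_rule: bystander, leave alone: folded yellow rule, 18 x 235 x 16 mm; origin at the centre of the underside
- pale_block: bystander, leave alone: pale wooden block, 75 x 140 x 32 mm; origin at the centre of the underside

How it is judged:
On the way, in this order (a step that is already met when the one before it is completed fails the run):
1. oilstone on the mat and sanding block in the bare bay, flat and crosswise (x of oilstone_mid in the frame of kit_box between -0.025 and 0.025 m and y of oilstone_mid in the frame of kit_box between -0.086 and -0.03 m and z of oilstone_mid in the frame of kit_box between 0.017 and 0.0255 m and angle between the y axis of each of oilstone_mid, sanding_block_mid and the x axis of kit_box, either way round below 0.25 rad and x of sanding_block_mid in the frame of kit_box between -0.03 and 0.03 m and y of sanding_block_mid in the frame of kit_box between 0.022 and 0.082 m and z of sanding_block_mid in the frame of kit_box between 0.018 and 0.027 m and linear speed of each of oilstone, sanding_block below 0.02 m/s), for 0.2 s.
2. then the till seated on the runners over them (x of till_grip in the frame of kit_box between -0.007 and 0.007 m and y of till_grip in the frame of kit_box between -0.007 and 0.007 m and z of till_grip in the frame of kit_box between 0.079 and 0.0865 m and angle between the y axis of till_grip and the y axis of kit_box, either way round below 0.08 rad and angle between till_grip's own z axis and vertical below 0.05 rad and linear speed of till below 0.02 m/s), for 0.2 s.
3. then the knife in the felt-lined trough and the pencil in the bare one (x of till_grip in the frame of kit_box between -0.007 and 0.007 m and y of till_grip in the frame of kit_box between -0.007 and 0.007 m and z of till_grip in the frame of kit_box between 0.079 and 0.0865 m and angle between the y axis of till_grip and the y axis of kit_box, either way round below 0.08 rad and angle between till_grip's own z axis and vertical below 0.05 rad and x of marking_knife_mid in the frame of till_grip between 0.0075 and 0.0815 m and y of marking_knife_mid in the frame of till_grip between -0.03 and 0.03 m and z of marking_knife_mid in the frame of till_grip between -0.036 and -0.02 m and angle between the y axis of each of marking_knife_mid, pencil_mid and the y axis of till_grip, either way round below 0.35 rad and x of pencil_mid in the frame of till_grip between -0.0815 and -0.0075 m and y of pencil_mid in the frame of till_grip between -0.03 and 0.03 m and z of pencil_mid in the frame of till_grip between -0.036 and -0.022 m), for 0.2 s.
At the end, for the whole second after the job is handed in: stone on mat, block in bare bay: flat, crosswise within 0.25 rad, within 25 mm of the bay's centre; till level on the runners (grip 79-86.5 mm up, centred to 7 mm, aligned to 0.08 rad); knife on felt, pencil in bare trough, along it within 0.35 rad and 30 mm of its middle; all at rest (all of step 1 and all of step 3 and linear speed of each of till, marking_knife, pencil below 0.02 m/s); the robot touches nothing.
It fails at once if a bystander (pincers, folding rule or pale block) is shifted by more than 25 mm (distance of any of pincers, folding_rule, pale_block from where it was at the start of the episode above 0.025 m).
It also fails if it takes over 136 s, if anything falls off the work surface, if the arm or the gripper's body presses on something with over 40 N, if the wrist force passes 120 N, or if a joint passes its speed limit or range.

## Working session

There is one attempt and no reset: what is moved stays moved. The work goes in short steps, Python scripts to look and compute and a tool call to move; the robot and the scene stay as the last step left them, time stands still between calls to the robot, and variables do not carry over. Pictures are saved under pics/ and viewed, at most 15 in all, crops included, and the job is handed in when it is done.

Besides the shell and the picture viewer there is one more tool, called as a command line: name --argument value ..., lists and objects as JSON in quotes. send_rows: Moves the arm, as the interface text tells. Its arguments: {"type":"object","properties":{"deltas":{"type":"array","items":{"type":"object","properties":{"slide":{"type":"array","items":{"type":"number","minimum":-1,"maximum":1}},"angular":{"type":"array","items":{"type":"number","minimum":-1,"maximum":1}},"grip":{"type":"number"}}}}},"required":["deltas"]}

```bash
mkdir -p pics; python3 - <<'E'
from rig import readout, imaging
import cv2
for n in("top","side"):
    cv2.imwrite(f"pics/{n}0.png",imaging.get_image(n)); print(imaging.camera_info(n))
print(readout.sense())
E
```

```text
{'fx': 469.9188864725183, 'fy': 469.9188864725183, 'cx': 312.2505499118632, 'cy': 238.32793219183014, 'k1': 0.01392063075912901, 'camera_from_world': array([[-0.00735211, -0.99982159, -0.01739909, -0.00791921],
       [-0.98702611,  0.01004664, -0.16024522,  0.48547974],
       [ 0.16039143,  0.01599522, -0.98692388,  1.48503183],
       [ 0.        ,  0.        ,  0.        ,  1.        ]])}
{'fx': 467.94631130965104, 'fy': 467.94631130965104, 'cx': 326.00197963287684, 'cy': 241.16494346396127, 'k1': -0.10987323171268293, 'camera_from_world': array([[-0.90469742, -0.42551028, -0.02153078,  0.4230053 ],
       [-0.23933773,  0.54937571, -0.80056467,  0.18406541],
       [ 0.35247698, -0.71911566, -0.59885945,  1.51918346],
       [ 0.        ,  0.        ,  0.        ,  1.        ]])}
{'t': 0.1, 'joints': array([-1.43909450e+00,  3.59443945e-01,  1.51132104e+00,  2.29073577e-05,
        1.27246774e+00, -1.15133995e-01]), 'joint_vel': array([ 0.00073285, -0.00234265, -0.00365281, -0.0004319 , -0.00195648,
       -0.00067819]), 'tau': array([-5.55022289e-04, -5.28654420e+01, -2.79350227e+01, -3.39108528e-04,
        5.03732299e-03,  7.35099150e-06]), 'tool_pos': array([ 0.1465083 , -0.58125959,  0.25253227]), 'ee_rot': array([ 9.92393754e-01,  1.23101443e-01,  4.15161275e-06, -8.20095415e-04]), 'wrist_force': array([ 0.2082779 , -0.33107448, -0.16843814]), 'torque': array([-0.04054575,  0.02878601,  0.02182648]), 'gripper_force': 0.0, 'width': 0.08540989880637483}
```

View pics/top0.png

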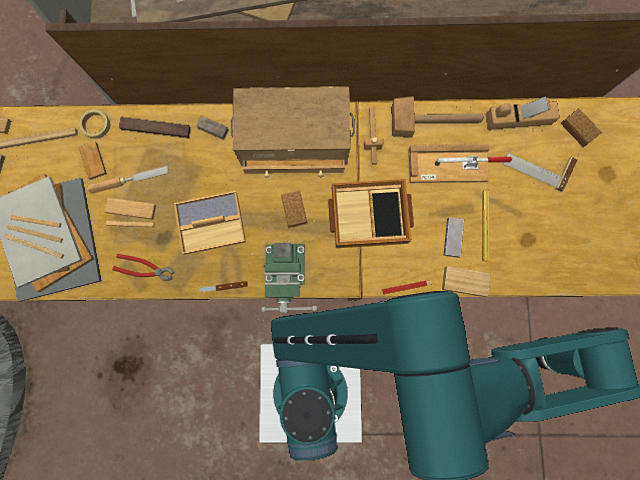

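View pics/side0.png

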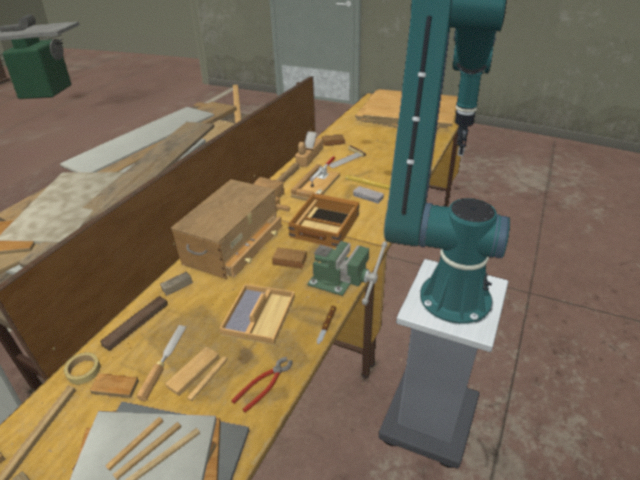

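The top view shows the till at (210,222), the cork block at (293,208), the box at (371,213) with its mat on the right, and the oilstone at (454,237). The knife is at (224,287), the pencil at (405,287), the pale block at (466,280), the rule at (485,225), the pincers at (143,268) and a vise at (285,265).

```bash
cat > h.py <<'E'
import numpy as np, cv2
from rig import readout, imaging
from scipy.spatial.transform import Rotation as R
def ray(n,uv):
    c=imaging.camera_info(n); T=c["camera_from_world"]
    d=(np.array(uv,float)-[c["cx"],c["cy"]])/[c["fx"],c["fy"]]
    s=d.copy()
    for _ in range(10): s=d/(1+c["k1"]*(s@s))
    Rw=T[:3,:3]; return -Rw.T@T[:3,3], Rw.T@np.array([s[0],s[1],1])
def plane(n,uv,z):
    o,d=ray(n,uv); return o+d*(z-o[2])/d[2]
def pix(n,p):
    c=imaging.camera_info(n); T=c["camera_from_world"]; q=T[:3,:3]@p+T[:3,3]; s=q[:2]/q[2]
    return s*(1+c["k1"]*(s@s))*[c["fx"],c["fy"]]+[c["cx"],c["cy"]]
def tri(u1,u2):
    (o,d),(p,e)=ray("top",u1),ray("side",u2)
    a=np.linalg.lstsq(np.stack([d,-e],1),p-o,rcond=None)[0]
    return (o+a[0]*d+p+a[1]*e)/2
def rect(mask,off,z,n="top"):
    """largest blob -> world corners on plane z, centre, sides, angle of long side to world x (deg)"""
    cs=cv2.findContours(mask,cv2.RETR_EXTERNAL,cv2.CHAIN_APPROX_NONE)[0]
    c=max(cs,key=cv2.contourArea).reshape(-1,2)+off
    w=np.array([plane(n,p,z)[:2] for p in c]).astype(np.float32)
    (cx,cy),(a,b),t=cv2.minAreaRect(w)
    if a<b: a,b,t=b,a,t+90
    return round(cx,4),round(cy,4),round(a,4),round(b,4),round((t+90)%180-90,1)
E
python3 - <<'E'
import cv2
im=cv2.imread("pics/top0.png")
cv2.imwrite("pics/c1.png",cv2.resize(im[180:300,170:335],None,fx=4.8,fy=4.8,interpolation=cv2.INTER_CUBIC))
cv2.imwrite("pics/c2.png",cv2.resize(im[170:300,325:500],None,fx=4.5,fy=4.5,interpolation=cv2.INTER_CUBIC))
E
```

```text
(no output)
```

View pics/c1.png

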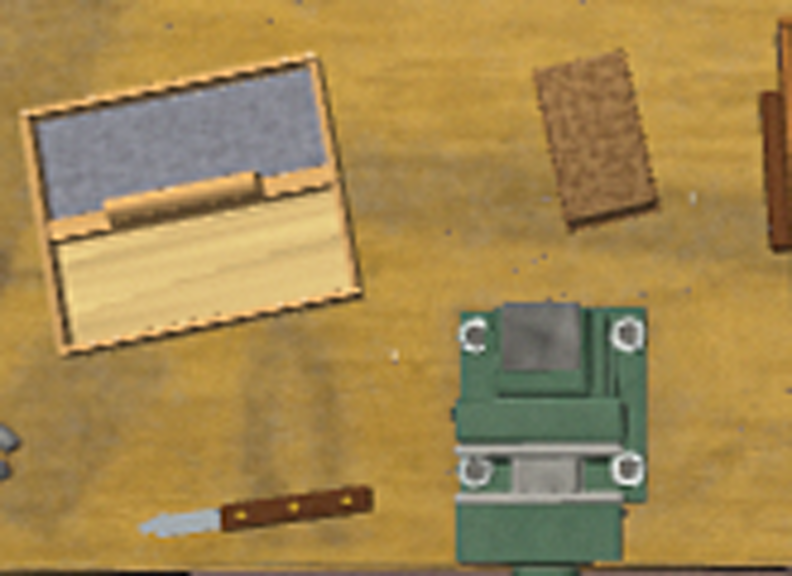

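View pics/c2.png

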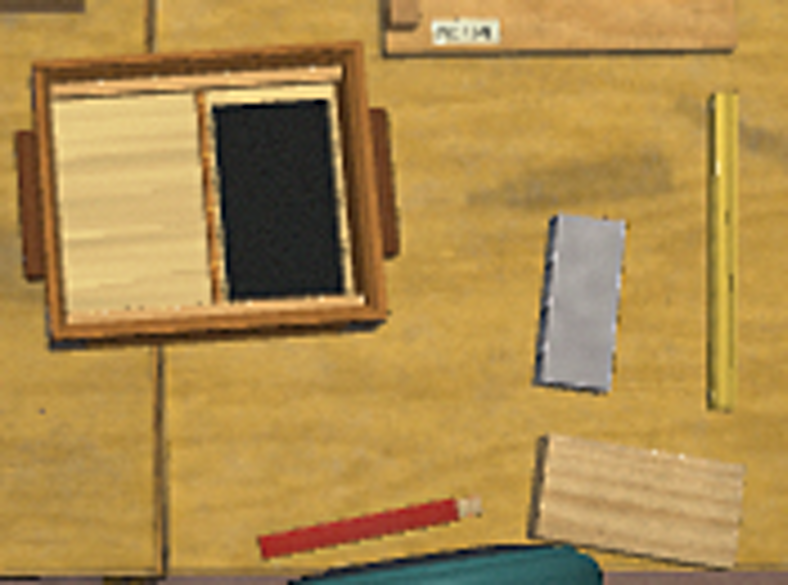

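The crops show clear corners for every part. Next I turn those corners into poses.

```bash
python3 - <<'E'
from h import *
def C(name,pts,off,s,z):
    w=np.array([plane("top",(np.array(p)+.5)/s-.5+off,z) for p in pts])
    e=[np.linalg.norm(w[i]-w[(i+1)%len(w)])*1e3 for i in range(len(w))]
    a=[np.degrees(np.arctan2(*(w[(i+1)%len(w)]-w[i])[[1,0]])) for i in range(len(w))]
    print(name,w.mean(0).round(4),"L",np.round(e),"ang",np.round(a,1))
A=(np.array([170,180]),4.8);B=(np.array([325,170]),4.5)
C("cork",[(537,70),(623,50),(657,203),(569,222)],*A,.034)
C("till",[(22,113),(317,55),(362,295),(65,353)],*A,.028)
C("griptop",[(103,200),(256,173),(258,183),(107,213)],*A,.052)
C("knife",[(140,527),(373,498)],*A,.0065)
C("box",[(34,65),(360,42),(385,318),(50,342)],*B,.066)
C("mat",[(212,105),(330,98),(345,297),(228,300)],*B,.009)
C("stone",[(557,216),(626,220),(608,392),(542,384)],*B,.025)
C("pencil",[(260,547),(481,506)],*B,.006)
C("pale",[(547,436),(744,464),(733,568),(537,538)],*B,.032)
C("rule",[(711,93),(738,93),(735,410),(708,410)],*B,.016)
C("visetop",[(457,445),(622,445),(622,560),(457,560)],*A,.1)
E
```

```text
cork [0.5883 0.0477 0.034 ] L [ 61. 110.  61. 109.] ang [ -77.2 -168.   101.8   11.7]
till [0.5456 0.3263 0.028 ] L [207. 172. 205. 172.] ang [ -79.2 -168.7  100.6   12.1]
griptop [0.5482 0.3279 0.052 ] L [105.   7. 104.   9.] ang [ -80.4 -167.7  100.9   18.5]
knife [0.3346 0.2811 0.0065] L [160. 160.] ang [-83.4  96.6]
box [ 0.565  -0.2004  0.066 ] L [235. 201. 236. 202.] ang [ -86.6 -177.2   93.6    2.4]
mat [ 0.5701 -0.2594  0.009 ] L [ 88. 150.  86. 148.] ang [ -87.2 -177.9   90.9    3. ]
stone [ 0.4879 -0.474   0.025 ] L [ 50. 127.  47. 124.] ang [-94.1 170.9  82.4  -8. ]
pencil [ 0.3288 -0.318   0.006 ] L [162. 162.] ang [-80. 100.]
pale [ 0.3437 -0.5039  0.032 ] L [139.  74. 138.  73.] ang [-98.7 170.2  80.8  -8.6]
rule [ 0.5274 -0.5798  0.016 ] L [ 20. 236.  19. 236.] ang [-90.8 175.7  89.5  -4.2]
visetop [0.3338 0.0807 0.1   ] L [106.  73. 105.  73.] ang [-90.5 179.8  89.5   0.5]
```

```bash
cat >> h.py <<'E'
def psi0(s):
    x=R.from_quat(s["ee_rot"]).as_matrix()[:,0]; return np.degrees(np.arctan2(x[1],x[0]))
def go(*targets):
    """targets (x,y,z,psi): slide/rz of each, all relative to the present pose"""
    s=readout.sense(); p=s["tool_pos"]; a=psi0(s); M=R.from_quat(s["ee_rot"]).as_matrix()
    print("t",round(s["t"],2),"at",p.round(4),"psi",round(a,2),"w",round(s["width"],4),"F",s["wrist_force"].round(1))
    for t in targets: print((M.T@(np.array(t[:3])-p)).round(4),"rz",round(-(t[3]-a)/45,4))
BOX=np.array([.566,-.2005]); BY=3.1
def inbox(x,y):
    c,s=np.cos(np.radians(BY)),np.sin(np.radians(BY)); return BOX+[c*x-s*y,s*x+c*y]
E
python3 -c "
from h import *
go((.488,-.474,.15,-8.5),(.488,-.474,.022,-8.5))
print(inbox(0,-.058),inbox(0,.050))"
```

```text
t 0.1 at [ 0.1465 -0.5813  0.2525] psi 14.14 w 0.0854 F [ 0.2 -0.3 -0.2]
[ 0.3573 -0.0204  0.1026] rz 0.5032
[ 0.3573 -0.0202  0.2306] rz 0.5032
[ 0.56913657 -0.25841513] [ 0.56329606 -0.15057317]
```

send_rows --deltas '[{"slide": [0.357,-0.02,0],"angular": [0,0,0.503],"grip": -1},{"slide": [0.357,-0.02,0],"angular": [0,0,0.503],"grip": -1},{"slide": [0.357,-0.02,0],"angular": [0,0,0.503],"grip": -1},{"slide": [0.357,-0.02,0],"angular": [0,0,0.503],"grip": -1},{"slide": [0.357,-0.02,0],"angular": [0,0,0.503],"grip": -1},{"slide": [0.357,-0.02,0.1],"angular": [0,0,0.503],"grip": -1},{"slide": [0.357,-0.02,0.1],"angular": [0,0,0.503],"grip": -1},{"slide": [0.357,-0.02,0.1],"angular": [0,0,0.503],"grip": -1},{"slide": [0.357,-0.02,0.1],"angular": [0,0,0.503],"grip": -1},{"slide": [0.357,-0.02,0.1],"angular": [0,0,0.503],"grip": -1}]'

```text
t: 0.93
tool_pos: [0.4905, -0.4719, 0.1496]
ee_rot: [0.997, -0.073, -0.001, -0.002]
wrist_force: [-0.4, 0.5, -0.9]
width: 0.0853
gripper_force: 0.0
```

```bash
python3 - <<'E'
from h import *
go((.488,-.474,.15,-8.5),(.488,-.474,.022,-8.5))
im=imaging.get_image("side"); cv2.imwrite("pics/s1.png",cv2.resize(im[80:260,280:480],None,fx=3,fy=3))
E
```

```text
t 0.93 at [ 0.4905 -0.4719  0.1496] psi -8.37 w 0.0853 F [-0.4  0.5 -0.9]
[-0.0022  0.0024 -0.0004] rz 0.0029
[-0.002   0.0029  0.1276] rz 0.0029
```

View pics/s1.png

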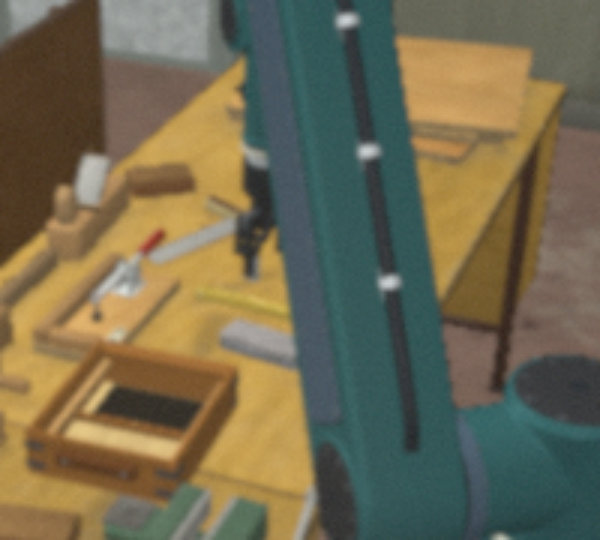

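The gripper is above the stone at crop (250,270), and the box and rule are clear. Descending now.

send_rows --deltas '[{"slide": [0,0,0.04],"angular": [0,0,0],"grip": -1},{"slide": [0,0,0.08],"angular": [0,0,0],"grip": -1},{"slide": [0,0,0.11],"angular": [0,0,0],"grip": -1},{"slide": [0,0,0.127],"angular": [0,0,0],"grip": -1},{"slide": [0,0,0.127],"angular": [0,0,0],"grip": -1}]'

```text
t: 1.4
tool_pos: [0.4848, -0.4728, 0.0218]
ee_rot: [0.997, -0.074, -0.003, -0.003]
wrist_force: [-0.4, -0.5, -1.0]
width: 0.0858
gripper_force: 0.0
```

```bash
python3 -c "
from h import *
go((.488,-.474,.022,-8.5))"
```

```text
t 1.4 at [ 0.4848 -0.4728  0.0218] psi -8.51 w 0.0858 F [-0.4 -0.5 -1. ]
[ 0.0034  0.0007 -0.0002] rz -0.0003
```

send_rows --deltas '[{"slide": [0,0,0],"angular": [0,0,0],"grip": 1},{"slide": [0,0,0],"angular": [0,0,0],"grip": 1},{"slide": [0,0,0],"angular": [0,0,0],"grip": 1},{"slide": [0,0,0],"angular": [0,0,0],"grip": 1},{"slide": [0,0,0],"angular": [0,0,0],"grip": 1},{"slide": [0,0,-0.03],"angular": [0,0,0],"grip": 1},{"slide": [0,0,-0.07],"angular": [0,0,0],"grip": 1},{"slide": [0,0,-0.11],"angular": [0,0,0],"grip": 1},{"slide": [0,0,-0.13],"angular": [0,0,0],"grip": 1},{"slide": [0,0,-0.13],"angular": [0,0,0],"grip": 1}]'

```text
t: 2.23
tool_pos: [0.4905, -0.4784, 0.1636]
ee_rot: [0.997, -0.074, 0.004, 0.004]
wrist_force: [1.2, 0.2, -3.2]
width: 0.0483
gripper_force: 64.4
```

```bash
python3 -c "
from h import *
go((*inbox(0,-.058),.15,3),(*inbox(0,-.058),.032,3))"
```

```text
t 2.23 at [ 0.4905 -0.4784  0.1636] psi -8.48 w 0.0483 F [ 1.2  0.2 -3.2]
[ 0.0452 -0.2293  0.0122] rz -0.2552
[ 0.0441 -0.2302  0.1302] rz -0.2552
```

send_rows --deltas '[{"slide": [0.01,-0.035,0],"angular": [0,0,-0.1],"grip": 1},{"slide": [0.02,-0.07,0],"angular": [0,0,-0.2],"grip": 1},{"slide": [0.03,-0.11,0],"angular": [0,0,-0.255],"grip": 1},{"slide": [0.04,-0.15,0],"angular": [0,0,-0.255],"grip": 1},{"slide": [0.05,-0.185,0],"angular": [0,0,-0.255],"grip": 1},{"slide": [0.05,-0.21,0],"angular": [0,0,-0.255],"grip": 1},{"slide": [0.05,-0.225,0],"angular": [0,0,-0.255],"grip": 1},{"slide": [0.05,-0.225,0],"angular": [0,0,-0.255],"grip": 1},{"slide": [0.05,-0.225,0],"angular": [0,0,-0.255],"grip": 1},{"slide": [0.05,-0.225,0],"angular": [0,0,-0.255],"grip": 1}]'

```text
t: 3.07
tool_pos: [0.5701, -0.2611, 0.156]
ee_rot: [1.0, 0.026, -0.0, 0.0]
wrist_force: [0.2, -0.6, -2.9]
width: 0.0483
gripper_force: 64.4
```

```bash
python3 - <<'E'
from h import *
go((*inbox(0,-.058),.033,3))
im=imaging.get_image("side"); cv2.imwrite("pics/s2.png",cv2.resize(im[100:260,260:430],None,fx=3.5,fy=3.5))
E
```

```text
t 3.07 at [ 0.5701 -0.2611  0.156 ] psi 2.96 w 0.0483 F [ 0.2 -0.6 -2.9]
[-0.0008 -0.0028  0.123 ] rz -0.0009
```

View pics/s2.png

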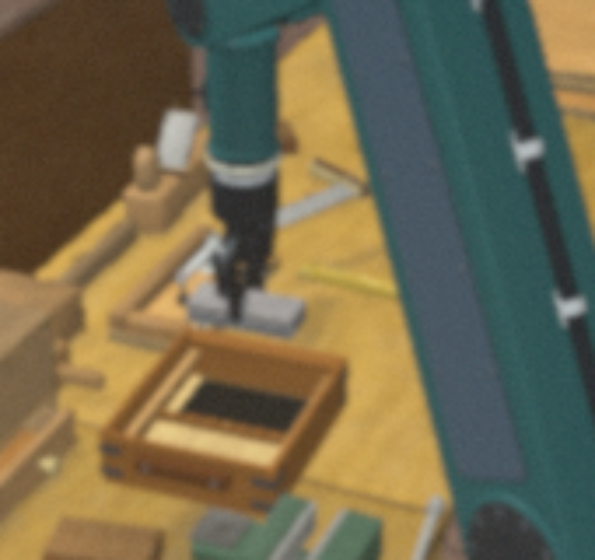

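The stone is held level over the box at crop (245,305). Lowering it.

send_rows --deltas '[{"slide": [0,-0.002,0.03],"angular": [0,0,0],"grip": 1},{"slide": [0,-0.002,0.06],"angular": [0,0,0],"grip": 1},{"slide": [0,-0.002,0.085],"angular": [0,0,0],"grip": 1},{"slide": [0,-0.002,0.1],"angular": [0,0,0],"grip": 1},{"slide": [0,-0.002,0.11],"angular": [0,0,0],"grip": 1},{"slide": [0,-0.002,0.117],"angular": [0,0,0],"grip": 1},{"slide": [0,-0.002,0.12],"angular": [0,0,0],"grip": 1},{"slide": [0,-0.002,0.12],"angular": [0,0,0],"grip": 1},{"slide": [0,-0.002,0.12],"angular": [0,0,0],"grip": 1}]'

```text
t: 3.87
tool_pos: [0.5708, -0.2589, 0.0382]
ee_rot: [1.0, 0.026, 0.001, 0.0]
wrist_force: [-2.5, 3.3, 4.8]
width: 0.0482
gripper_force: 64.3
```

send_rows --deltas '[{"slide": [0,0,0],"angular": [0,0,0],"grip": 1},{"slide": [0,0,0],"angular": [0,0,0],"grip": 1},{"slide": [0,0,0.002],"angular": [0,0,0],"grip": 1}]'

```text
t: 4.12
tool_pos: [0.571, -0.2589, 0.0379]
ee_rot: [1.0, 0.026, 0.001, 0.001]
wrist_force: [-13.0, 8.4, 43.4]
width: 0.0481
gripper_force: 66.8
```

```bash
python3 - <<'E'
from h import *
go((*inbox(0,-.058),.033,3))
im=imaging.get_image("side"); cv2.imwrite("pics/s3.png",cv2.resize(im[150:250,280:380],None,fx=6,fy=6))
E
```

```text
t 4.12 at [ 0.571  -0.2589  0.0379] psi 2.94 w 0.0481 F [-13.    8.4  43.4]
[-0.0018 -0.0006  0.0049] rz -0.0013
```

View pics/s3.png

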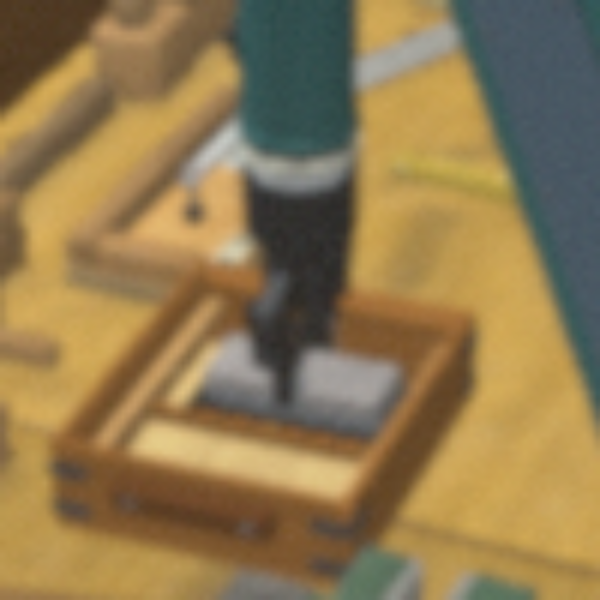

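The stone sits flat on the mat at crop (305,380). Releasing with a partial opening and retreating.

send_rows --deltas '[{"slide": [0,0,-0.003],"angular": [0,0,0],"grip": -0.35},{"slide": [0,0,-0.003],"angular": [0,0,0],"grip": -0.35},{"slide": [0,0,-0.003],"angular": [0,0,0],"grip": -0.35},{"slide": [0,0,-0.02],"angular": [0,0,0],"grip": -0.35},{"slide": [0,0,-0.06],"angular": [0,0,0],"grip": -0.35},{"slide": [0,0,-0.1],"angular": [0,0,0],"grip": -1},{"slide": [0,0,-0.14],"angular": [0,0,0],"grip": -1},{"slide": [0,0,-0.14],"angular": [0,0,0],"grip": -1}]'

```text
t: 4.83
tool_pos: [0.5757, -0.2617, 0.1834]
ee_rot: [1.0, 0.026, 0.007, 0.004]
wrist_force: [1.0, -0.7, 0.7]
width: 0.0856
gripper_force: 0.0
```

```bash
python3 - <<'E'
from h import *
go((.588,.048,.15,11.9),(.588,.048,.03,11.9))
E
```

```text
t 4.83 at [ 0.5757 -0.2617  0.1834] psi 2.97 w 0.0856 F [ 1.  -0.7  0.7]
[ 0.0279 -0.309   0.031 ] rz -0.1986
[ 0.0262 -0.3101  0.151 ] rz -0.1986
```

send_rows --deltas '[{"slide": [0.033,-0.306,0],"angular": [0,0,-0.199],"grip": -1},{"slide": [0.033,-0.306,0],"angular": [0,0,-0.199],"grip": -1},{"slide": [0.033,-0.306,0],"angular": [0,0,-0.199],"grip": -1},{"slide": [0.033,-0.306,0],"angular": [0,0,-0.199],"grip": -1},{"slide": [0.033,-0.306,0],"angular": [0,0,-0.199],"grip": -1},{"slide": [0.033,-0.306,0],"angular": [0,0,-0.199],"grip": -1},{"slide": [0.033,-0.306,0],"angular": [0,0,-0.199],"grip": -1},{"slide": [0.033,-0.306,0.02],"angular": [0,0,-0.199],"grip": -1},{"slide": [0.033,-0.306,0.04],"angular": [0,0,-0.199],"grip": -1},{"slide": [0.033,-0.306,0.06],"angular": [0,0,-0.199],"grip": -1}]'

```text
t: 5.67
tool_pos: [0.5891, 0.0506, 0.1145]
ee_rot: [0.994, 0.105, 0.002, 0.0]
wrist_force: [-0.5, -0.6, -0.7]
width: 0.0854
gripper_force: 0.0
```

send_rows --deltas '[{"slide": [0,0,0],"angular": [0,0,0],"grip": -1},{"slide": [0,0,0],"angular": [0,0,0],"grip": -1},{"slide": [0,0,0],"angular": [0,0,0],"grip": -1},{"slide": [0,0,0],"angular": [0,0,0],"grip": -1}]'

```text
t: 6.0
tool_pos: [0.5889, 0.0487, 0.1158]
ee_rot: [0.995, 0.104, 0.001, 0.0]
wrist_force: [-0.2, 0.6, 0.7]
width: 0.0855
gripper_force: 0.0
```

```bash
python3 - <<'E'
from h import *
go((.588,.048,.03,11.9))
E
```

```text
t 6.0 at [0.5889 0.0487 0.1158] psi 11.89 w 0.0855 F [-0.2  0.6  0.7]
[-0.0013  0.0004  0.0858] rz -0.0003
```

send_rows --deltas '[{"slide": [0,0,0.03],"angular": [0,0,0],"grip": -1},{"slide": [0,0,0.06],"angular": [0,0,0],"grip": -1},{"slide": [0,0,0.08],"angular": [0,0,0],"grip": -1},{"slide": [0,0,0.09],"angular": [0,0,0],"grip": -1},{"slide": [0,0,0.09],"angular": [0,0,0],"grip": -1},{"slide": [0,0,0.09],"angular": [0,0,0],"grip": 1},{"slide": [0,0,0.09],"angular": [0,0,0],"grip": 1},{"slide": [0,0,0.09],"angular": [0,0,0],"grip": 1},{"slide": [0,0,0.09],"angular": [0,0,0],"grip": 1},{"slide": [0,0,0.09],"angular": [0,0,0],"grip": 1}]'

```text
t: 6.83
tool_pos: [0.5891, 0.0492, 0.0263]
ee_rot: [0.995, 0.104, 0.002, 0.0]
wrist_force: [-1.2, -0.2, 7.3]
width: 0.063
gripper_force: 67.2
```

send_rows --deltas '[{"slide": [0,0,-0.02],"angular": [0,0,0],"grip": 1},{"slide": [0,0,-0.05],"angular": [0,0,0],"grip": 1},{"slide": [0,0,-0.085],"angular": [0,0,0],"grip": 1},{"slide": [0,0,-0.115],"angular": [0,0,0],"grip": 1},{"slide": [0,0,-0.13],"angular": [0,0,0],"grip": 1},{"slide": [0,0,-0.13],"angular": [0,0,0],"grip": 1},{"slide": [0,0,-0.13],"angular": [0,0,0],"grip": 1},{"slide": [0,0,-0.13],"angular": [0,0,0],"grip": 1}]'

```text
t: 7.5
tool_pos: [0.5866, 0.0494, 0.1535]
ee_rot: [0.995, 0.104, -0.001, -0.0]
wrist_force: [-0.0, 0.4, -1.1]
width: 0.0626
gripper_force: 66.4
```

```bash
python3 - <<'E'
from h import *
go((*inbox(0,.051),.15,3),(*inbox(0,.051),.035,3))
E
```

```text
t 7.5 at [0.5866 0.0494 0.1535] psi 11.94 w 0.0626 F [-0.   0.4 -1.1]
[-0.064   0.1898  0.0035] rz 0.1986
[-0.0638  0.1899  0.1185] rz 0.1986
```

send_rows --deltas '[{"slide": [-0.01,0.03,0],"angular": [0,0,0.05],"grip": 1},{"slide": [-0.02,0.07,0],"angular": [0,0,0.1],"grip": 1},{"slide": [-0.035,0.11,0],"angular": [0,0,0.15],"grip": 1},{"slide": [-0.05,0.15,0],"angular": [0,0,0.199],"grip": 1},{"slide": [-0.06,0.18,0],"angular": [0,0,0.199],"grip": 1},{"slide": [-0.065,0.19,0],"angular": [0,0,0.199],"grip": 1},{"slide": [-0.065,0.19,0],"angular": [0,0,0.199],"grip": 1},{"slide": [-0.065,0.19,0.02],"angular": [0,0,0.199],"grip": 1},{"slide": [-0.065,0.19,0.02],"angular": [0,0,0.199],"grip": 1},{"slide": [-0.065,0.19,0.02],"angular": [0,0,0.199],"grip": 1}]'

```text
t: 8.33
tool_pos: [0.5615, -0.1482, 0.1325]
ee_rot: [1.0, 0.026, -0.002, -0.001]
wrist_force: [0.2, -0.1, -0.6]
width: 0.0633
gripper_force: 66.4
```

```bash
python3 - <<'E'
from h import *
go((*inbox(0,.051),.035,3))
E
```

```text
t 8.33 at [ 0.5615 -0.1482  0.1325] psi 3.03 w 0.0633 F [ 0.2 -0.1 -0.6]
[0.0021 0.0017 0.0975] rz 0.0006
```

send_rows --deltas '[{"slide": [0.001,0.001,0.03],"angular": [0,0,0],"grip": 1},{"slide": [0.001,0.001,0.055],"angular": [0,0,0],"grip": 1},{"slide": [0.001,0.001,0.075],"angular": [0,0,0],"grip": 1},{"slide": [0.001,0.001,0.085],"angular": [0,0,0],"grip": 1},{"slide": [0.001,0.001,0.091],"angular": [0,0,0],"grip": 1},{"slide": [0.001,0.001,0.095],"angular": [0,0,0],"grip": 1},{"slide": [0.001,0.001,0.097],"angular": [0,0,0],"grip": 1},{"slide": [0.001,0.001,0.097],"angular": [0,0,0],"grip": 1}]'

```text
t: 9.0
tool_pos: [0.5649, -0.151, 0.0379]
ee_rot: [1.0, 0.026, 0.001, 0.0]
wrist_force: [0.3, 0.1, -0.9]
width: 0.0624
gripper_force: 66.5
```

```bash
python3 - <<'E'
from h import *
go((*inbox(0,.051),.035,3))
E
```

```text
t 9.0 at [ 0.5649 -0.151   0.0379] psi 3.0 w 0.0624 F [ 0.3  0.1 -0.9]
[-0.0016 -0.0015  0.0029] rz -0.0001
```

send_rows --deltas '[{"slide": [0,0,0.001],"angular": [0,0,0],"grip": 1},{"slide": [0,0,0.002],"angular": [0,0,0],"grip": 1},{"slide": [0,0,0.003],"angular": [0,0,0],"grip": 1},{"slide": [0,0,0.003],"angular": [0,0,0],"grip": 1}]'

```text
t: 9.33
tool_pos: [0.5643, -0.1511, 0.0346]
ee_rot: [1.0, 0.026, 0.0, 0.0]
wrist_force: [0.3, 0.3, -0.9]
width: 0.0628
gripper_force: 66.5
```

send_rows --deltas '[{"slide": [0,0,0.001],"angular": [0,0,0],"grip": 1},{"slide": [0,0,0.002],"angular": [0,0,0],"grip": 1},{"slide": [0,0,0.002],"angular": [0,0,0],"grip": 1}]'

```text
t: 9.58
tool_pos: [0.5652, -0.1521, 0.0327]
ee_rot: [1.0, 0.026, 0.001, 0.001]
wrist_force: [0.6, -5.2, 0.5]
width: 0.0628
gripper_force: 67.8
```

send_rows --deltas '[{"slide": [0,0,0],"angular": [0,0,0],"grip": -0.7},{"slide": [0,0,0],"angular": [0,0,0],"grip": -0.7},{"slide": [0,0,0],"angular": [0,0,0],"grip": -0.7},{"slide": [0,0,-0.02],"angular": [0,0,0],"grip": -0.7},{"slide": [0,0,-0.06],"angular": [0,0,0],"grip": -0.7},{"slide": [0,0,-0.1],"angular": [0,0,0],"grip": -1},{"slide": [0,0,-0.14],"angular": [0,0,0],"grip": -1},{"slide": [0,0,-0.18],"angular": [0,0,0],"grip": -1},{"slide": [0,0,-0.18],"angular": [0,0,0],"grip": -1},{"slide": [0,0,-0.18],"angular": [0,0,0],"grip": -1}]'

```text
t: 10.42
tool_pos: [0.5659, -0.1514, 0.2152]
ee_rot: [1.0, 0.026, 0.003, 0.001]
wrist_force: [0.1, -0.8, 0.1]
width: 0.0852
gripper_force: 0.0
```

```bash
python3 - <<'E'
from h import *
go((.5465,.3268,.22,101),(.5465,.3268,.043,101))
im=imaging.get_image("side"); cv2.imwrite("pics/s4.png",cv2.resize(im[170:260,260:380],None,fx=6,fy=6))
E
```

```text
t 10.42 at [ 0.5659 -0.1514  0.2152] psi 2.98 w 0.0852 F [ 0.1 -0.8  0.1]
[ 0.0055 -0.4786 -0.0058] rz -2.1782
[ 0.0045 -0.4789  0.1712] rz -2.1782
```

View pics/s4.png

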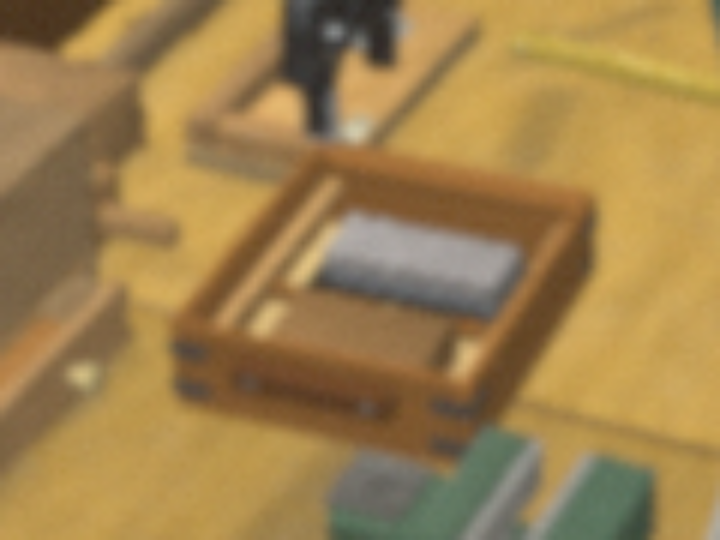

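Both blocks lie flat in their bays: the stone at crop (425,262) and the cork at (365,335). Now the till.

send_rows --deltas '[{"slide": [0.005,-0.38,-0.01],"angular": [0,0,-1],"grip": -1},{"slide": [0.005,-0.38,-0.01],"angular": [0,0,-1],"grip": -1},{"slide": [0.005,-0.38,-0.01],"angular": [0,0,-1],"grip": -1},{"slide": [0.005,-0.38,-0.01],"angular": [0,0,-1],"grip": -1},{"slide": [0.005,-0.38,-0.01],"angular": [0,0,-1],"grip": -1},{"slide": [0.005,-0.38,-0.01],"angular": [0,0,-1],"grip": -1},{"slide": [0.005,-0.38,-0.01],"angular": [0,0,-1],"grip": -1},{"slide": [0.005,-0.38,-0.01],"angular": [0,0,-1],"grip": -1},{"slide": [0.005,-0.38,-0.01],"angular": [0,0,-1],"grip": -1},{"slide": [0.005,-0.38,-0.01],"angular": [0,0,-1],"grip": -1}]'

```text
t: 11.3
tool_pos: [0.5473, 0.2348, 0.22]
ee_rot: [0.913, 0.408, -0.001, -0.002]
wrist_force: [0.3, -0.3, -0.5]
width: 0.0854
gripper_force: 0.0
```

```bash
python3 - <<'E'
from h import *
go((.5465,.3268,.15,101),(.5465,.3268,.043,101))
E
```

```text
t 11.3 at [0.5473 0.2348 0.22  ] psi 48.21 w 0.0854 F [ 0.3 -0.3 -0.5]
[ 0.0681 -0.0616  0.0703] rz -1.1731
[ 0.0681 -0.0611  0.1773] rz -1.1731
```

send_rows --deltas '[{"slide": [0.068,-0.062,0.02],"angular": [0,0,-1],"grip": -1},{"slide": [0.068,-0.062,0.05],"angular": [0,0,-1],"grip": -1},{"slide": [0.068,-0.062,0.07],"angular": [0,0,-1],"grip": -1},{"slide": [0.068,-0.062,0.07],"angular": [0,0,-1],"grip": -1},{"slide": [0.068,-0.062,0.07],"angular": [0,0,-1],"grip": -1},{"slide": [0.068,-0.062,0.07],"angular": [0,0,-1],"grip": -1},{"slide": [0.068,-0.062,0.07],"angular": [0,0,-1],"grip": -1},{"slide": [0.068,-0.062,0.07],"angular": [0,0,-1],"grip": -1}]'

```text
t: 11.97
tool_pos: [0.5473, 0.3198, 0.1497]
ee_rot: [0.688, 0.726, -0.002, -0.001]
wrist_force: [-0.5, 0.5, -0.2]
width: 0.0857
gripper_force: 0.0
```

send_rows --deltas '[{"slide": [0,0,0],"angular": [0,0,-0.173],"grip": -1},{"slide": [0,0,0],"angular": [0,0,-0.173],"grip": -1},{"slide": [0,0,0],"angular": [0,0,-0.173],"grip": -1},{"slide": [0,0,0],"angular": [0,0,-0.173],"grip": -1},{"slide": [0,0,0],"angular": [0,0,-0.173],"grip": -1}]'

```text
t: 12.38
tool_pos: [0.5487, 0.3205, 0.152]
ee_rot: [0.639, 0.769, -0.0, -0.0]
wrist_force: [-0.2, 0.0, 0.0]
width: 0.085
gripper_force: 0.0
```

```bash
python3 - <<'E'
from h import *
go((.5465,.3268,.043,101))
im=imaging.get_image("side"); cv2.imwrite("pics/s5.png",cv2.resize(im[220:360,190:340],None,fx=4,fy=4))
E
```

```text
t 12.38 at [0.5487 0.3205 0.152 ] psi 100.61 w 0.085 F [-0.2  0.   0. ]
[ 0.0066 -0.001   0.109 ] rz -0.0086
```

View pics/s5.png

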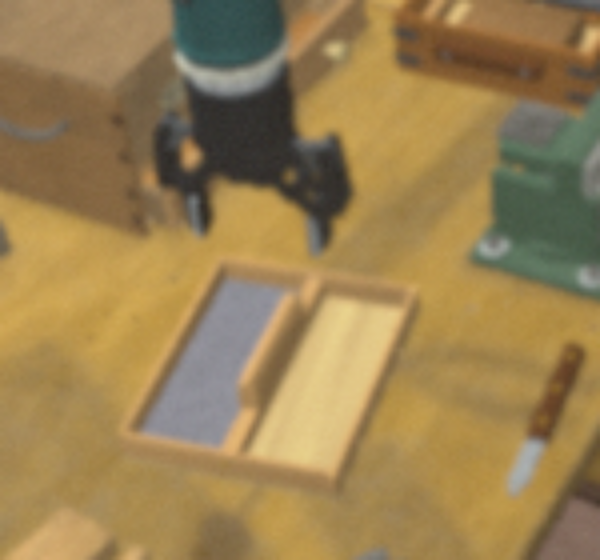

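The gripper straddles the till's grip. Descend, close and lift.

send_rows --deltas '[{"slide": [0.006,-0.001,0.03],"angular": [0,0,-0.008],"grip": -1},{"slide": [0.006,-0.001,0.06],"angular": [0,0,-0.008],"grip": -1},{"slide": [0.006,-0.001,0.085],"angular": [0,0,-0.008],"grip": -1},{"slide": [0.006,-0.001,0.1],"angular": [0,0,-0.008],"grip": -1},{"slide": [0.006,-0.001,0.108],"angular": [0,0,-0.008],"grip": -1},{"slide": [0.006,-0.001,0.108],"angular": [0,0,-0.008],"grip": -1},{"slide": [0.006,-0.001,0.108],"angular": [0,0,-0.008],"grip": -1}]'

```text
t: 13.02
tool_pos: [0.5471, 0.3266, 0.0446]
ee_rot: [0.635, 0.772, 0.0, -0.0]
wrist_force: [0.6, 0.4, -0.6]
width: 0.0856
gripper_force: 0.0
```

send_rows --deltas '[{"slide": [0,0,0],"angular": [0,0,0],"grip": 1},{"slide": [0,0,0],"angular": [0,0,0],"grip": 1},{"slide": [0,0,0],"angular": [0,0,0],"grip": 1},{"slide": [0,0,0],"angular": [0,0,0],"grip": 1},{"slide": [0,0,0],"angular": [0,0,0],"grip": 1},{"slide": [0,0,0],"angular": [0,0,0],"grip": 1},{"slide": [0,0,0],"angular": [0,0,0],"grip": 1},{"slide": [0,0,0],"angular": [0,0,0],"grip": 1}]'

```text
t: 13.68
tool_pos: [0.5475, 0.3268, 0.0451]
ee_rot: [0.635, 0.772, 0.001, 0.0]
wrist_force: [0.9, -0.3, 5.6]
width: 0.0148
gripper_force: 60.6
```

```bash
python3 - <<'E'
from h import *
go((.5465,.3268,.043,101))
E
```

```text
t 13.68 at [0.5475 0.3268 0.0451] psi 101.12 w 0.0148 F [ 0.9 -0.3  5.6]
[ 0.0002 -0.001   0.0021] rz 0.0028
```

send_rows --deltas '[{"slide": [0,0,-0.01],"angular": [0,0,0],"grip": 1},{"slide": [0,0,-0.03],"angular": [0,0,0],"grip": 1},{"slide": [0,0,-0.055],"angular": [0,0,0],"grip": 1},{"slide": [0,0,-0.085],"angular": [0,0,0],"grip": 1},{"slide": [0,0,-0.115],"angular": [0,0,0],"grip": 1},{"slide": [0,0,-0.145],"angular": [0,0,0],"grip": 1},{"slide": [0,0,-0.165],"angular": [0,0,0],"grip": 1},{"slide": [0,0,-0.175],"angular": [0,0,0],"grip": 1},{"slide": [0,0,-0.18],"angular": [0,0,0],"grip": 1},{"slide": [0,0,-0.18],"angular": [0,0,0],"grip": 1}]'

```text
t: 14.52
tool_pos: [0.5466, 0.3264, 0.2247]
ee_rot: [0.635, 0.772, 0.0, -0.0]
wrist_force: [0.2, -0.3, -2.5]
width: 0.0148
gripper_force: 59.5
```

send_rows --deltas '[{"slide": [-0.01,-0.002,0],"angular": [0,0,0.01],"grip": 1},{"slide": [-0.035,-0.005,0],"angular": [0,0,0.02],"grip": 1},{"slide": [-0.065,-0.01,0],"angular": [0,0,0.03],"grip": 1},{"slide": [-0.1,-0.016,0],"angular": [0,0,0.045],"grip": 1},{"slide": [-0.135,-0.022,0],"angular": [0,0,0.06],"grip": 1},{"slide": [-0.17,-0.027,0],"angular": [0,0,0.075],"grip": 1},{"slide": [-0.205,-0.033,0],"angular": [0,0,0.09],"grip": 1},{"slide": [-0.235,-0.038,0],"angular": [0,0,0.1],"grip": 1},{"slide": [-0.255,-0.041,0],"angular": [0,0,0.11],"grip": 1},{"slide": [-0.26,-0.042,0],"angular": [0,0,0.11],"grip": 1}]'

```text
t: 15.35
tool_pos: [0.5543, 0.0592, 0.2223]
ee_rot: [0.669, 0.743, -0.002, -0.001]
wrist_force: [-0.4, 0.3, -2.5]
width: 0.0147
gripper_force: 59.3
```

```bash
python3 - <<'E'
from h import *
go((.566,-.2003,.2,93.1))
E
```

```text
t 15.35 at [0.5543 0.0592 0.2223] psi 95.96 w 0.0147 F [-0.4  0.3 -2.5]
[-0.2593 -0.0152  0.0227] rz 0.0636
```

send_rows --deltas '[{"slide": [-0.02,-0.001,0],"angular": [0,0,0.01],"grip": 1},{"slide": [-0.055,-0.003,0],"angular": [0,0,0.02],"grip": 1},{"slide": [-0.09,-0.005,0],"angular": [0,0,0.03],"grip": 1},{"slide": [-0.125,-0.007,0],"angular": [0,0,0.04],"grip": 1},{"slide": [-0.16,-0.009,0],"angular": [0,0,0.05],"grip": 1},{"slide": [-0.195,-0.011,0],"angular": [0,0,0.06],"grip": 1},{"slide": [-0.225,-0.013,0],"angular": [0,0,0.064],"grip": 1},{"slide": [-0.245,-0.014,0],"angular": [0,0,0.064],"grip": 1},{"slide": [-0.257,-0.015,0],"angular": [0,0,0.064],"grip": 1},{"slide": [-0.263,-0.015,0],"angular": [0,0,0.064],"grip": 1}]'

```text
t: 16.18
tool_pos: [0.5683, -0.2009, 0.2229]
ee_rot: [0.687, 0.727, -0.0, -0.001]
wrist_force: [-0.1, 0.1, -1.5]
width: 0.0149
gripper_force: 59.3
```

send_rows --deltas '[{"slide": [0,0,0.02],"angular": [0,0,0],"grip": 1},{"slide": [0,0,0.05],"angular": [0,0,0],"grip": 1},{"slide": [0,0,0.07],"angular": [0,0,0],"grip": 1},{"slide": [0,0,0.08],"angular": [0,0,0],"grip": 1},{"slide": [0,0,0.08],"angular": [0,0,0],"grip": 1},{"slide": [0,0,0.08],"angular": [0,0,0],"grip": 1},{"slide": [0,0,0.08],"angular": [0,0,0],"grip": 1},{"slide": [0,0,0.08],"angular": [0,0,0],"grip": 1}]'

```text
t: 16.85
tool_pos: [0.5704, -0.2, 0.1459]
ee_rot: [0.686, 0.727, 0.001, 0.001]
wrist_force: [0.3, -0.4, -2.7]
width: 0.0145
gripper_force: 59.2
```

```bash
python3 - <<'E'
from h import *
go((.566,-.2003,.088,93.1))
im=imaging.get_image("side"); cv2.imwrite("pics/s6.png",cv2.resize(im[150:260,270:390],None,fx=5,fy=5,interpolation=cv2.INTER_CUBIC))
im=imaging.get_image("top"); cv2.imwrite("pics/t6.png",im)
E
```

```text
t 16.85 at [ 0.5704 -0.2     0.1459] psi 93.32 w 0.0145 F [ 0.3 -0.4 -2.7]
[ 0.0001 -0.0045  0.0579] rz 0.0048
```

View pics/s6.png

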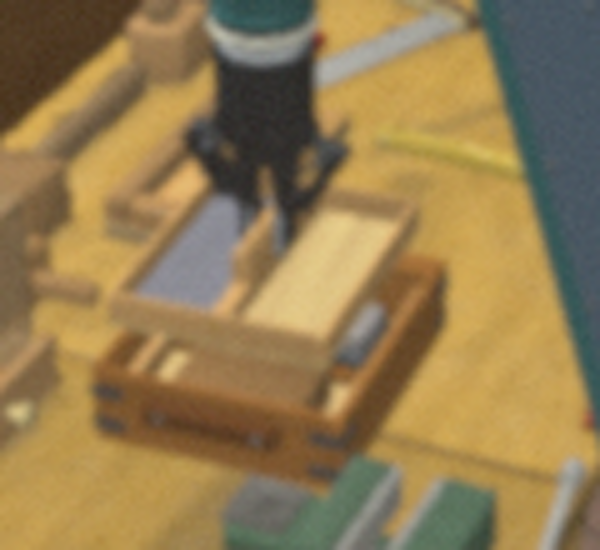

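The till is held level just above the box. I correct x by -4 mm and lower it.

send_rows --deltas '[{"slide": [0,-0.004,0.01],"angular": [0,0,0.005],"grip": 1},{"slide": [0,-0.004,0.02],"angular": [0,0,0.005],"grip": 1},{"slide": [0,-0.004,0.027],"angular": [0,0,0.005],"grip": 1},{"slide": [0,-0.004,0.03],"angular": [0,0,0.005],"grip": 1},{"slide": [0,-0.004,0.03],"angular": [0,0,0.005],"grip": 1},{"slide": [0,-0.004,0.03],"angular": [0,0,0.005],"grip": 1}]'

```text
t: 17.45
tool_pos: [0.565, -0.2, 0.1137]
ee_rot: [0.688, 0.726, -0.0, -0.001]
wrist_force: [0.5, 0.2, -2.6]
width: 0.0147
gripper_force: 59.4
```

```bash
python3 - <<'E'
from h import *
go((.566,-.2003,.088,93.1))
im=imaging.get_image("side"); cv2.imwrite("pics/s7.png",cv2.resize(im[180:260,280:370],None,fx=7,fy=7,interpolation=cv2.INTER_CUBIC))
E
```

```text
t 17.45 at [ 0.565  -0.2     0.1137] psi 93.06 w 0.0147 F [ 0.5  0.2 -2.6]
[-0.0004  0.001   0.0257] rz -0.0008
```

View pics/s7.png

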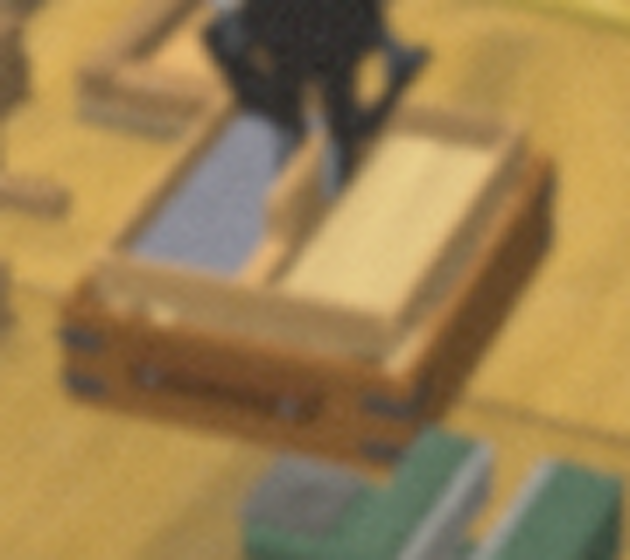

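The till hovers parallel to the box, aligned by eye. I continue in small steps while watching the force.

send_rows --deltas '[{"slide": [0,0.0005,0.004],"angular": [0,0,0],"grip": 1},{"slide": [0,0.0005,0.007],"angular": [0,0,0],"grip": 1},{"slide": [0,0.0005,0.01],"angular": [0,0,0],"grip": 1},{"slide": [0,0.0005,0.01],"angular": [0,0,0],"grip": 1},{"slide": [0,0.0005,0.01],"angular": [0,0,0],"grip": 1}]'

```text
t: 17.92
tool_pos: [0.5655, -0.2, 0.1041]
ee_rot: [0.688, 0.726, -0.0, -0.0]
wrist_force: [-0.5, -1.1, -2.6]
width: 0.0149
gripper_force: 59.4
```

send_rows --deltas '[{"slide": [0,0,0.004],"angular": [0,0,0],"grip": 1},{"slide": [0,0,0.007],"angular": [0,0,0],"grip": 1},{"slide": [0,0,0.009],"angular": [0,0,0],"grip": 1},{"slide": [0,0,0.009],"angular": [0,0,0],"grip": 1},{"slide": [0,0,0.009],"angular": [0,0,0],"grip": 1}]'

```text
t: 18.33
tool_pos: [0.5664, -0.2024, 0.0963]
ee_rot: [0.688, 0.726, -0.001, 0.002]
wrist_force: [-1.4, -7.7, 3.8]
width: 0.0147
gripper_force: 60.5
```

send_rows --deltas '[{"slide": [-0.003,0,0],"angular": [0,0,0],"grip": 1},{"slide": [-0.003,0,0],"angular": [0,0,0],"grip": 1},{"slide": [-0.003,0,0.002],"angular": [0,0,0],"grip": 1},{"slide": [-0.003,0,0.004],"angular": [0,0,0],"grip": 1},{"slide": [-0.003,0,0.004],"angular": [0,0,0],"grip": 1},{"slide": [-0.003,0,0.004],"angular": [0,0,0],"grip": 1}]'

```text
t: 18.83
tool_pos: [0.5662, -0.2027, 0.0914]
ee_rot: [0.688, 0.726, 0.0, 0.0]
wrist_force: [-0.3, 1.1, 2.1]
width: 0.0148
gripper_force: 60.3
```

send_rows --deltas '[{"slide": [0,0,0.002],"angular": [0,0,0],"grip": 1},{"slide": [0,0,0.003],"angular": [0,0,0],"grip": 1},{"slide": [0,0,0.003],"angular": [0,0,0],"grip": 1},{"slide": [0,0,0.003],"angular": [0,0,0],"grip": 1}]'

```text
t: 19.17
tool_pos: [0.5661, -0.2022, 0.0884]
ee_rot: [0.688, 0.726, 0.001, -0.0]
wrist_force: [1.0, 4.4, 4.3]
width: 0.0152
gripper_force: 60.6
```

send_rows --deltas '[{"slide": [0,0,0.001],"angular": [0,0,0],"grip": 1},{"slide": [0,0,0.002],"angular": [0,0,0],"grip": 1},{"slide": [0,0,0.002],"angular": [0,0,0],"grip": 1},{"slide": [0,0,0.002],"angular": [0,0,0],"grip": 1}]'

```text
t: 19.5
tool_pos: [0.5661, -0.2022, 0.0879]
ee_rot: [0.688, 0.726, 0.001, -0.0]
wrist_force: [-2.5, 7.0, 17.0]
width: 0.0152
gripper_force: 62.7
```

The till is seated (z 0.088, 17 N). Releasing, rising, and moving toward the knife.

send_rows --deltas '[{"slide": [0,0,-0.002],"angular": [0,0,0],"grip": 1},{"slide": [0,0,-0.002],"angular": [0,0,0],"grip": -1},{"slide": [0,0,-0.002],"angular": [0,0,0],"grip": -1},{"slide": [0,0,-0.002],"angular": [0,0,0],"grip": -1},{"slide": [0,0,-0.002],"angular": [0,0,0],"grip": -1},{"slide": [0,0,-0.03],"angular": [0,0,0],"grip": -1},{"slide": [0,0,-0.06],"angular": [0,0,0],"grip": -1},{"slide": [0,0,-0.1],"angular": [0,0,0],"grip": -1},{"slide": [0,0,-0.14],"angular": [0,0,0],"grip": -1},{"slide": [0,0,-0.14],"angular": [0,0,0],"grip": -1}]'

```text
t: 20.33
tool_pos: [0.5701, -0.2052, 0.2343]
ee_rot: [0.688, 0.726, 0.002, 0.006]
wrist_force: [1.5, -0.3, 0.4]
width: 0.0853
gripper_force: 0.0
```

```bash
python3 - <<'E'
from h import *
go((.3356,.281,.23,96.6),(.451,.04,.23,95))
E
```

```text
t 20.33 at [ 0.5701 -0.2052  0.2343] psi 93.07 w 0.0853 F [ 1.5 -0.3  0.4]
[ 0.4981 -0.2081 -0.0014] rz -0.0785
[ 0.2513 -0.1058  0.0014] rz -0.0429
```

send_rows --deltas '[{"slide": [0.25,-0.103,0],"angular": [0,0,0],"grip": -1},{"slide": [0.25,-0.103,0],"angular": [0,0,0],"grip": -1},{"slide": [0.25,-0.103,0],"angular": [0,0,0],"grip": -1},{"slide": [0.25,-0.103,0],"angular": [0,0,0],"grip": -1},{"slide": [0.25,-0.103,0],"angular": [0,0,0],"grip": -1},{"slide": [0.25,-0.103,0],"angular": [0,0,0],"grip": -1},{"slide": [0.25,-0.103,0],"angular": [0,0,0],"grip": -1},{"slide": [0.25,-0.103,0],"angular": [0,0,0],"grip": -1}]'

```text
t: 21.0
tool_pos: [0.4464, 0.0443, 0.2258]
ee_rot: [0.687, 0.727, -0.0, -0.001]
wrist_force: [-0.3, 0.5, -1.0]
width: 0.0854
gripper_force: 0.0
```

send_rows --deltas '[{"slide": [0.245,-0.101,0],"angular": [0,0,-0.0785],"grip": -1},{"slide": [0.245,-0.101,0],"angular": [0,0,-0.0785],"grip": -1},{"slide": [0.245,-0.101,0],"angular": [0,0,-0.0785],"grip": -1},{"slide": [0.245,-0.101,0],"angular": [0,0,-0.0785],"grip": -1},{"slide": [0.245,-0.101,0],"angular": [0,0,-0.0785],"grip": -1},{"slide": [0.245,-0.101,0],"angular": [0,0,-0.0785],"grip": -1},{"slide": [0.245,-0.101,0],"angular": [0,0,-0.0785],"grip": -1},{"slide": [0.245,-0.101,0.1],"angular": [0,0,-0.0785],"grip": -1},{"slide": [0.245,-0.101,0.1],"angular": [0,0,-0.0785],"grip": -1},{"slide": [0.245,-0.101,0.1],"angular": [0,0,-0.0785],"grip": -1}]'

```text
t: 21.83
tool_pos: [0.3344, 0.2794, 0.1229]
ee_rot: [0.665, 0.747, -0.002, -0.0]
wrist_force: [0.4, -0.7, 0.7]
width: 0.0854
gripper_force: 0.0
```

send_rows --deltas '[{"slide": [0,0,0],"angular": [0,0,0],"grip": -1},{"slide": [0,0,0],"angular": [0,0,0],"grip": -1},{"slide": [0,0,0],"angular": [0,0,0],"grip": -1},{"slide": [0,0,0],"angular": [0,0,0],"grip": -1}]'

```text
t: 22.17
tool_pos: [0.3373, 0.2809, 0.1278]
ee_rot: [0.665, 0.746, 0.002, 0.001]
wrist_force: [0.1, 0.0, 0.2]
width: 0.0853
gripper_force: 0.0
```

```bash
python3 - <<'E'
from h import *
go((.3356,.281,.024,96.6))
im=imaging.get_image("side"); cv2.imwrite("pics/s8.png",im[170:400,230:450].repeat(2,0).repeat(2,1))
E
```

```text
t 22.17 at [0.3373 0.2809 0.1278] psi 96.57 w 0.0853 F [0.1 0.  0.2]
[ 0.0002 -0.002   0.1038] rz -0.0006
```

View pics/s8.png

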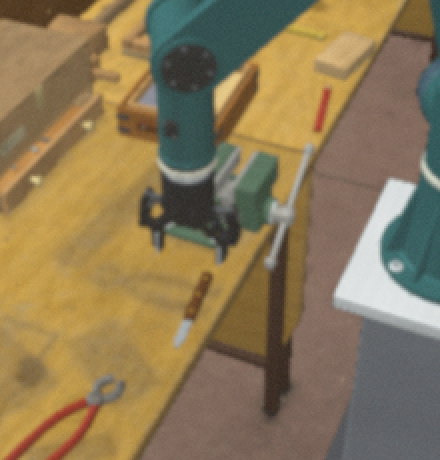

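The gripper is above the knife (crop (195,305)) and the till is seated. Descend and close.

send_rows --deltas '[{"slide": [0,-0.001,0.03],"angular": [0,0,0],"grip": -1},{"slide": [0,-0.001,0.06],"angular": [0,0,0],"grip": -1},{"slide": [0,-0.001,0.085],"angular": [0,0,0],"grip": -1},{"slide": [0,-0.001,0.098],"angular": [0,0,0],"grip": -1},{"slide": [0,-0.001,0.103],"angular": [0,0,0],"grip": -0.5},{"slide": [0,-0.001,0.103],"angular": [0,0,0],"grip": 0.2},{"slide": [0,-0.001,0.103],"angular": [0,0,0],"grip": 0.2},{"slide": [0,-0.001,0.103],"angular": [0,0,0],"grip": 0.2}]'

```text
t: 22.88
tool_pos: [0.3357, 0.2808, 0.0245]
ee_rot: [0.665, 0.747, 0.001, 0.0]
wrist_force: [-0.5, -0.0, -0.4]
width: 0.0385
gripper_force: 0.0
```

send_rows --deltas '[{"slide": [0,0,0],"angular": [0,0,0],"grip": 1},{"slide": [0,0,0],"angular": [0,0,0],"grip": 1},{"slide": [0,0,0],"angular": [0,0,0],"grip": 1},{"slide": [0,0,0],"angular": [0,0,0],"grip": 1},{"slide": [0,0,0],"angular": [0,0,0],"grip": 1}]'

```text
t: 23.3
tool_pos: [0.3354, 0.2807, 0.0246]
ee_rot: [0.665, 0.747, 0.001, 0.0]
wrist_force: [-1.1, -0.3, 9.1]
width: 0.0165
gripper_force: 58.8
```

send_rows --deltas '[{"slide": [0,0,-0.02],"angular": [0,0,0],"grip": 1},{"slide": [0,0,-0.06],"angular": [0,0,0],"grip": 1},{"slide": [0,0,-0.1],"angular": [0,0,0],"grip": 1},{"slide": [0,0,-0.14],"angular": [0,0,0],"grip": 1},{"slide": [0,0,-0.17],"angular": [0,0,0],"grip": 1},{"slide": [0,0,-0.19],"angular": [0,0,0],"grip": 1},{"slide": [-0.02,0.01,-0.19],"angular": [0,0,0],"grip": 1},{"slide": [-0.055,0.025,-0.19],"angular": [0,0,0],"grip": 1},{"slide": [-0.09,0.04,-0.19],"angular": [0,0,0],"grip": 1},{"slide": [-0.125,0.055,-0.19],"angular": [0,0,0],"grip": 1}]'

```text
t: 24.13
tool_pos: [0.404, 0.1613, 0.2143]
ee_rot: [0.665, 0.747, 0.001, 0.001]
wrist_force: [0.8, 0.2, -0.2]
width: 0.0162
gripper_force: 59.3
```

send_rows --deltas '[{"slide": [-0.035,0.015,0],"angular": [0,0,0],"grip": 1},{"slide": [-0.07,0.03,0],"angular": [0,0,0],"grip": 1},{"slide": [-0.105,0.045,0],"angular": [0,0,0],"grip": 1},{"slide": [-0.14,0.06,0],"angular": [0,0,0],"grip": 1},{"slide": [-0.175,0.075,0],"angular": [0,0,0],"grip": 1},{"slide": [-0.21,0.09,0],"angular": [0,0,0],"grip": 1},{"slide": [-0.245,0.105,0],"angular": [0,0,0.03],"grip": 1},{"slide": [-0.28,0.12,0],"angular": [0,0,0.06],"grip": 1},{"slide": [-0.31,0.135,0],"angular": [0,0,0.0785],"grip": 1},{"slide": [-0.34,0.145,0],"angular": [0,0,0.0785],"grip": 1}]'

```text
t: 24.97
tool_pos: [0.5879, -0.1606, 0.2139]
ee_rot: [0.688, 0.725, 0.0, 0.001]
wrist_force: [0.3, -0.1, -0.1]
width: 0.0163
gripper_force: 59.4
```

```bash
python3 - <<'E'
from h import *
go((.6104,-.1998,.15,93.1),(.6104,-.1998,.077,93.1))
E
```

```text
t 24.97 at [ 0.5879 -0.1606  0.2139] psi 92.99 w 0.0163 F [ 0.3 -0.1 -0.1]
[-0.0403  0.0204  0.0639] rz -0.0024
[-0.0403  0.0203  0.1369] rz -0.0024
```

send_rows --deltas '[{"slide": [-0.02,0.009,0],"angular": [0,0,0],"grip": 1},{"slide": [-0.042,0.018,0],"angular": [0,0,0],"grip": 1},{"slide": [-0.042,0.018,0.03],"angular": [0,0,0],"grip": 1},{"slide": [-0.042,0.018,0.065],"angular": [0,0,0],"grip": 1},{"slide": [-0.042,0.018,0.09],"angular": [0,0,0],"grip": 1},{"slide": [-0.042,0.018,0.1],"angular": [0,0,0],"grip": 1},{"slide": [-0.042,0.018,0.1],"angular": [0,0,0],"grip": 1},{"slide": [-0.042,0.018,0.1],"angular": [0,0,0],"grip": 1},{"slide": [-0.042,0.018,0.1],"angular": [0,0,0],"grip": 1}]'

```text
t: 25.72
tool_pos: [0.6083, -0.2001, 0.1153]
ee_rot: [0.688, 0.726, 0.001, 0.001]
wrist_force: [0.3, 0.4, 0.1]
width: 0.0163
gripper_force: 59.3
```

```bash
python3 - <<'E'
from h import *
go((.6104,-.1998,.077,93.1))
im=imaging.get_image("side"); cv2.imwrite("pics/s9.png",cv2.resize(im[170:260,270:380],None,fx=6,fy=6,interpolation=cv2.INTER_CUBIC))
E
```

```text
t 25.72 at [ 0.6083 -0.2001  0.1153] psi 93.09 w 0.0163 F [0.3 0.4 0.1]
[0.0003 0.002  0.0383] rz -0.0003
```

View pics/s9.png

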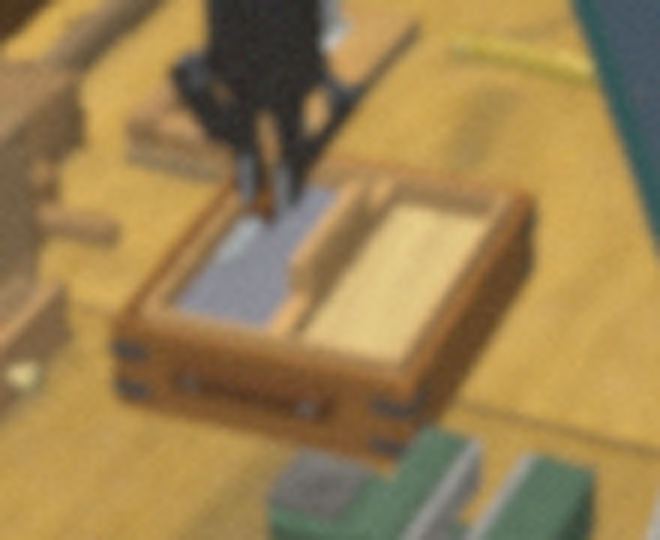

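The knife is held over the felt trough at crop (245,225), and the till is fully seated. Lowering the knife.

send_rows --deltas '[{"slide": [0,0.001,0.01],"angular": [0,0,0],"grip": 1},{"slide": [0,0.001,0.02],"angular": [0,0,0],"grip": 1},{"slide": [0,0.001,0.028],"angular": [0,0,0],"grip": 1},{"slide": [0,0.001,0.034],"angular": [0,0,0],"grip": 1},{"slide": [0,0.001,0.038],"angular": [0,0,0],"grip": 1},{"slide": [0,0.001,0.039],"angular": [0,0,0],"grip": 1},{"slide": [0,0.001,0.039],"angular": [0,0,0],"grip": 1}]'

```text
t: 26.35
tool_pos: [0.6072, -0.1992, 0.0747]
ee_rot: [0.688, 0.726, -0.0, -0.001]
wrist_force: [-4.6, 1.1, 7.6]
width: 0.0162
gripper_force: 60.4
```

send_rows --deltas '[{"slide": [0,0,0],"angular": [0,0,0],"grip": 0.35},{"slide": [0,0,0],"angular": [0,0,0],"grip": 0.35},{"slide": [0,0,0],"angular": [0,0,0],"grip": 0.35},{"slide": [0,0,-0.01],"angular": [0,0,0],"grip": 0.35},{"slide": [0,0,-0.03],"angular": [0,0,0],"grip": 0.35},{"slide": [0,0,-0.06],"angular": [0,0,0],"grip": 0.35},{"slide": [0,0,-0.1],"angular": [0,0,0],"grip": -0.2},{"slide": [0,0,-0.13],"angular": [0,0,0],"grip": -0.2},{"slide": [0,0,-0.13],"angular": [0,0,0],"grip": -0.2},{"slide": [0,0,-0.13],"angular": [0,0,0],"grip": -0.2}]'

```text
t: 27.18
tool_pos: [0.6096, -0.2004, 0.2074]
ee_rot: [0.688, 0.726, 0.001, 0.003]
wrist_force: [0.8, -0.7, -0.9]
width: 0.0512
gripper_force: 0.0
```

```bash
python3 - <<'E'
from h import *
go((.33,-.3190,.1,100),(.33,-.319,.0235,100))
E
```

```text
t 27.18 at [ 0.6096 -0.2004  0.2074] psi 93.07 w 0.0512 F [ 0.8 -0.7 -0.9]
[-0.1032 -0.2861  0.1062] rz -0.1539
[-0.103  -0.2865  0.1827] rz -0.1539
```

send_rows --deltas '[{"slide": [-0.103,-0.285,0],"angular": [0,0,-0.154],"grip": -0.5},{"slide": [-0.103,-0.285,0],"angular": [0,0,-0.154],"grip": -0.5},{"slide": [-0.103,-0.285,0],"angular": [0,0,-0.154],"grip": -0.5},{"slide": [-0.103,-0.285,0],"angular": [0,0,-0.154],"grip": -0.5},{"slide": [-0.103,-0.285,0],"angular": [0,0,-0.154],"grip": -0.5},{"slide": [-0.103,-0.285,0],"angular": [0,0,-0.154],"grip": -0.5},{"slide": [-0.103,-0.285,0],"angular": [0,0,-0.154],"grip": -0.5},{"slide": [-0.103,-0.285,0.03],"angular": [0,0,-0.154],"grip": -0.5},{"slide": [-0.103,-0.285,0.07],"angular": [0,0,-0.154],"grip": -0.5},{"slide": [-0.103,-0.285,0.1],"angular": [0,0,-0.154],"grip": -0.5}]'

```text
t: 28.02
tool_pos: [0.3269, -0.3173, 0.1023]
ee_rot: [0.644, 0.765, 0.0, -0.001]
wrist_force: [0.5, 0.1, -1.0]
width: 0.0643
gripper_force: 0.0
```

send_rows --deltas '[{"slide": [0,0,0],"angular": [0,0,0],"grip": -0.5},{"slide": [0,0,0],"angular": [0,0,0],"grip": -0.5},{"slide": [0,0,0],"angular": [0,0,0],"grip": -0.5},{"slide": [0,0,0],"angular": [0,0,0],"grip": -0.5}]'

```text
t: 28.35
tool_pos: [0.3299, -0.3186, 0.1057]
ee_rot: [0.643, 0.766, -0.0, 0.001]
wrist_force: [1.1, -0.3, 0.7]
width: 0.0639
gripper_force: 0.0
```

```bash
python3 - <<'E'
from h import *
go((.33,-.319,.0235,100))
E
```

```text
t 28.35 at [ 0.3299 -0.3186  0.1057] psi 100.04 w 0.0639 F [ 1.1 -0.3  0.7]
[-0.0002 -0.0001  0.0822] rz 0.0008
```

send_rows --deltas '[{"slide": [0,0,0.03],"angular": [0,0,0],"grip": -0.5},{"slide": [0,0,0.055],"angular": [0,0,0],"grip": -0.5},{"slide": [0,0,0.072],"angular": [0,0,0],"grip": -0.3},{"slide": [0,0,0.08],"angular": [0,0,0],"grip": 0},{"slide": [0,0,0.081],"angular": [0,0,0],"grip": 0.3},{"slide": [0,0,0.081],"angular": [0,0,0],"grip": 0.3},{"slide": [0,0,0.081],"angular": [0,0,0],"grip": 0.3},{"slide": [0,0,0.081],"angular": [0,0,0],"grip": 0.3}]'

```text
t: 29.02
tool_pos: [0.3296, -0.3185, 0.0245]
ee_rot: [0.643, 0.766, -0.0, 0.001]
wrist_force: [0.0, -0.5, -0.6]
width: 0.0302
gripper_force: 0.0
```

send_rows --deltas '[{"slide": [0,0,0],"angular": [0,0,0],"grip": 1},{"slide": [0,0,0],"angular": [0,0,0],"grip": 1},{"slide": [0,0,0],"angular": [0,0,0],"grip": 1},{"slide": [0,0,0],"angular": [0,0,0],"grip": 1}]'

```text
t: 29.35
tool_pos: [0.3294, -0.3184, 0.0245]
ee_rot: [0.643, 0.766, -0.0, 0.001]
wrist_force: [0.3, 1.4, 10.0]
width: 0.0145
gripper_force: 58.6
```

send_rows --deltas '[{"slide": [0,0,-0.02],"angular": [0,0,0],"grip": 1},{"slide": [0,0,-0.06],"angular": [0,0,0],"grip": 1},{"slide": [0,0,-0.1],"angular": [0,0,0],"grip": 1},{"slide": [0,0,-0.13],"angular": [0,0,0],"grip": 1},{"slide": [0.01,0.03,-0.15],"angular": [0,0,0],"grip": 1},{"slide": [0.025,0.065,-0.15],"angular": [0,0,0.05],"grip": 1},{"slide": [0.04,0.1,-0.15],"angular": [0,0,0.1],"grip": 1},{"slide": [0.055,0.135,-0.15],"angular": [0,0,0.154],"grip": 1},{"slide": [0.065,0.17,-0.15],"angular": [0,0,0.154],"grip": 1},{"slide": [0.079,0.2,-0.15],"angular": [0,0,0.154],"grip": 1}]'

```text
t: 30.18
tool_pos: [0.5144, -0.2044, 0.1742]
ee_rot: [0.688, 0.726, 0.0, 0.001]
wrist_force: [-0.3, -1.2, -0.3]
width: 0.0145
gripper_force: 59.2
```

send_rows --deltas '[{"slide": [-0.001,0.009,0],"angular": [0,0,0],"grip": 1},{"slide": [-0.001,0.009,0.02],"angular": [0,0,0],"grip": 1},{"slide": [-0.001,0.009,0.04],"angular": [0,0,0],"grip": 1},{"slide": [-0.001,0.009,0.055],"angular": [0,0,0],"grip": 1},{"slide": [-0.001,0.009,0.06],"angular": [0,0,0],"grip": 1},{"slide": [-0.001,0.009,0.06],"angular": [0,0,0],"grip": 1},{"slide": [-0.001,0.009,0.06],"angular": [0,0,0],"grip": 1}]'

```text
t: 30.77
tool_pos: [0.5211, -0.206, 0.1138]
ee_rot: [0.688, 0.726, -0.0, -0.0]
wrist_force: [0.8, -0.8, -0.0]
width: 0.0146
gripper_force: 59.2
```

```bash
python3 - <<'E'
from h import *
go((.5216,-.2046,.0735,93.1))
im=imaging.get_image("side"); cv2.imwrite("pics/s10.png",cv2.resize(im[170:260,270:380],None,fx=6,fy=6,interpolation=cv2.INTER_CUBIC))
E
```

```text
t 30.77 at [ 0.5211 -0.206   0.1138] psi 93.05 w 0.0146 F [ 0.8 -0.8 -0. ]
[0.0014 0.0006 0.0403] rz -0.001
```

View pics/s10.png

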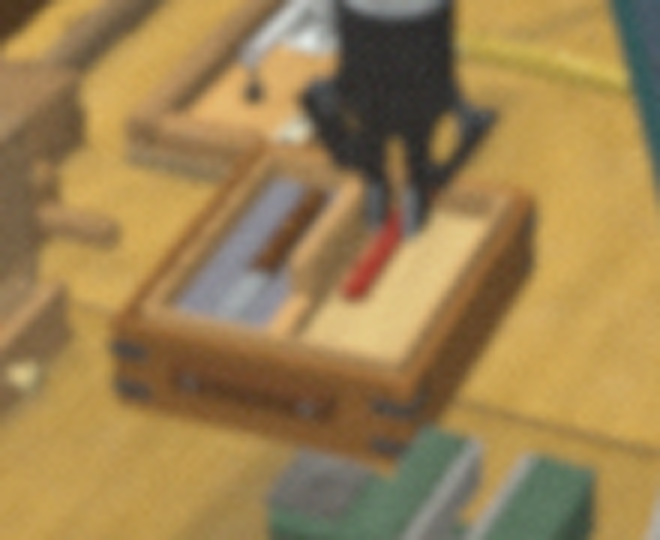

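The knife lies on the felt at crop (270,255), and the pencil is held level over the bare trough at (375,255). Lowering and releasing it.

send_rows --deltas '[{"slide": [0,0,0.01],"angular": [0,0,0],"grip": 1},{"slide": [0,0,0.02],"angular": [0,0,0],"grip": 1},{"slide": [0,0,0.03],"angular": [0,0,0],"grip": 1},{"slide": [0,0,0.036],"angular": [0,0,0],"grip": 1},{"slide": [0,0,0.04],"angular": [0,0,0],"grip": 1},{"slide": [0,0,0.04],"angular": [0,0,0],"grip": 1},{"slide": [0,0,0.04],"angular": [0,0,0],"grip": 1}]'

```text
t: 31.4
tool_pos: [0.5211, -0.2056, 0.0729]
ee_rot: [0.688, 0.726, -0.0, -0.0]
wrist_force: [0.2, -0.5, -0.5]
width: 0.0144
gripper_force: 59.2
```

send_rows --deltas '[{"slide": [0,0,0],"angular": [0,0,0],"grip": 0.35},{"slide": [0,0,0],"angular": [0,0,0],"grip": 0.35},{"slide": [0,0,0],"angular": [0,0,0],"grip": 0.35},{"slide": [0,0,-0.01],"angular": [0,0,0],"grip": 0.35},{"slide": [0,0,-0.03],"angular": [0,0,0],"grip": 0.35},{"slide": [0,0,-0.06],"angular": [0,0,0],"grip": 0.35},{"slide": [0,0,-0.1],"angular": [0,0,0],"grip": 0},{"slide": [0,0,-0.14],"angular": [0,0,0],"grip": 0},{"slide": [0,0,-0.18],"angular": [0,0,0],"grip": 0},{"slide": [0,0,-0.18],"angular": [0,0,0],"grip": 0}]'

```text
t: 32.23
tool_pos: [0.5254, -0.2079, 0.2626]
ee_rot: [0.688, 0.726, 0.002, 0.007]
wrist_force: [1.3, -0.2, 0.2]
width: 0.0431
gripper_force: 0.0
```

send_rows --deltas '[{"slide": [0,0,0],"angular": [0,0,0],"grip": 0},{"slide": [0,0,0],"angular": [0,0,0],"grip": 0},{"slide": [0,0,0],"angular": [0,0,0],"grip": 0},{"slide": [0,0,0],"angular": [0,0,0],"grip": 0},{"slide": [0,0,0],"angular": [0,0,0],"grip": 0}]'

```text
t: 32.65
tool_pos: [0.5204, -0.2053, 0.2517]
ee_rot: [0.688, 0.726, -0.0, -0.002]
wrist_force: [0.0, -0.4, -0.1]
width: 0.043
gripper_force: 0.0
```

```bash
python3 - <<'E'
from h import *
im=imaging.get_image("side"); cv2.imwrite("pics/s11.png",cv2.resize(im[130:260,270:420],None,fx=5,fy=4.6,interpolation=cv2.INTER_CUBIC))
E
```

```text
(no output)
```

View pics/s11.png

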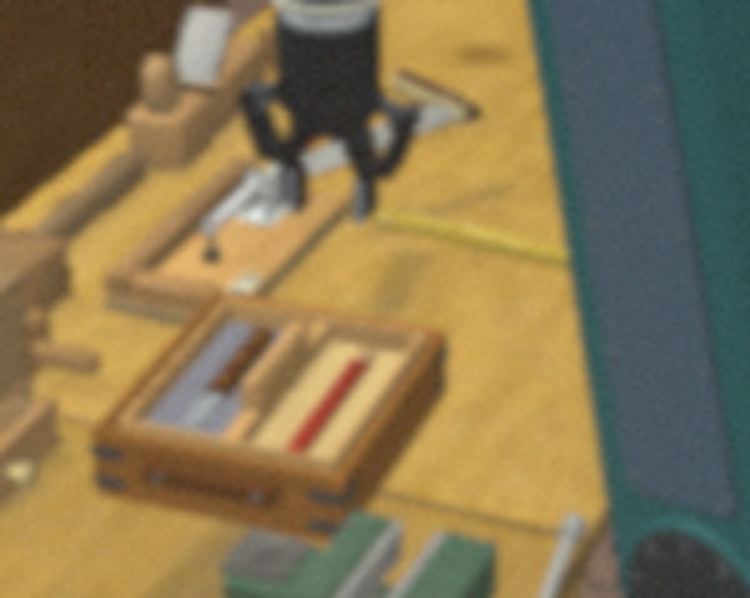

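The knife is on the felt (crop (225,380)), the pencil is in the bare trough (330,405), the till is seated, and the gripper is clear. Handing in.

```bash
python3 -c "
from rig import job
print(job.finish_job())"
```

```text
the job is handed in; nothing more can be done
None
```

The kit box is packed and the job handed in at about 33 s; the last picture shows the knife on the felt, the pencil in the bare trough and the till seated over the oilstone and cork block, but the hand-in returned no verdict.

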